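# Dial in the green track and send the train

### The job

On the model railway's control box, push the white selector lever gently round with a fingertip, clockwise, counting the clicks, until it points at the green disc, and do not let it run on to a stop past the green one. Then press the red button beside it all the way down and let it come up again. Nothing is to be gripped, and the other things on the bench and the little jar on the box stay where they are.

Things in the scene. Friction and masses are not known exactly. Their poses are not given: they have to be found in the camera images.
- panel: dark control box fixed to the bench, 200 (x) x 270 (y) x 55 mm tall, flat top; origin at the centre of its underside, x away from the robot, z up. It may be turned on the bench. The selector stands on its +y half, the button on its -y half.
- selector_axis (a point): point on the selector's vertical turning axis, 40 mm above the box's top (level with the lever's top face). The selector: a grey hub 44 mm across, 12 mm tall, carrying a white upright lever bar 12 mm thick, 65 mm long (19 mm behind the axis, 46 mm to the pointing end), from 10 to 40 mm above the box's top. Frame turns with the selector: x from the axis to the pointing end, z up.
- selector_tip (a point): middle of the lever's pointing end (the end with the black line), at its top face, 46 mm from the turning axis; turns with the selector, axes as for selector_axis. Leaving a stop takes about 0.12 N m (3 to 4 N on the lever 34 mm from the axis); past half-way to the next stop the lever snaps on by itself into that stop.
- selector (a joint): selector angle, rad, growing clockwise from above. A sprung detent holds it at seven stops 25 degrees apart (0, 0.436, 0.873, 1.309, 1.745, 2.182, 2.618), each with a white tick on the box. At 0 the lever points 75 degrees left (+y side) of the box's x axis, at 2.618 75 degrees right. It starts at the first or second stop. End stops 0.08 rad beyond the outer stops.
- green_mark (a point): centre of the top of the green disc, 20 mm across and 2 mm thick, lying on the box's top 64 mm from the turning axis, at one of the last five stops; yellow, blue, white and brown discs lie at the other four. Only its position matters, not its axes.
- send (a joint): travel of the red button, m: 0 up, 0.006 fully down; springs back up; fully down takes 5 N.
- send_top (a point): centre of the top of the round red button, 30 mm across, pressed straight down.
- jar: small screw-capped glass jar, 32 mm wide, 42 mm tall, standing on the control box behind the button; bystander; origin at its underside centre
- coach: loose grey model coach 150 x 32 x 46 mm; bystander; origin at its underside centre
- loco: loose dark red model locomotive with green roof, 152 x 32 x 46 mm; bystander; origin at its underside centre
- screwdriver: loose red-handled screwdriver; bystander
- wallet: loose black wallet 140 x 75 x 14 mm; bystander; origin at its underside centre
- tray_cup: loose orange plastic cup, 56 mm wide, 50 mm tall; bystander; origin at its underside centre

How it is judged:
By the outcome, as a careful person would: the job done as asked, in the order asked, and still so for the second after the job is handed in, with the robot touching nothing.
It also fails if it takes over 64 s, if anything falls off the work surface, if the arm or the gripper's body presses on something with over 40 N, if the wrist force passes 120 N, or if a joint passes its speed limit or range.

### The arm

A 6-joint arm with a two-finger parallel gripper is mounted at the origin on the work surface. World frame = base frame: x ahead of the robot, y to its left, z up, the work surface at z = 0. Lengths are in m, angles in degrees, forces in N, time in s.
With the tool pointing down it reaches from about 0.15 to 0.775 m from the base axis. Payload 6.1 kg.
Tool frame: the origin (TCP) lies at the very end of the fingers, on their centre line; the grasp point (between the pads) lies 19 mm behind it; z points along the fingers, y is the line along which they close (so a half turn about z gives the same grasp; the last joint's range is limited). The gripper opens to 85 mm and grips with 20 to 120 N. Pads are 22 mm wide; open, the fingers measure 114 mm over their backs; the gripper's body (76 mm by 85 mm) begins 54 mm behind the grasp point. The pads swing forward as they close: fully open they stand 13 mm farther back than shut.
Start: joints at [70.932, 7.208, -2.269, 80.523, 0, 90], TCP at [0.172, 0.496, 0.231] pointing down, gripper open.
Joint ranges: [-155.77, 155.77], [-54.66, 111.73], [-72.52, 77.12], [-102.08, 115.82], [-83.92, 84.16], [-180, 180]. Speed limits (degrees/s): [136.94, 136.94, 172.46, 180, 180, 180].

### API

Orientations are given as [roll, pitch, yaw] about the fixed x, y, z axes, in that order (R = Rz(yaw) Ry(pitch) Rx(roll)).
In Python, from station import get_state, snapshot, hand_in gives the robot as it stands.
- The arm moves only by the shell command python3 -m handwheel 'ROWS' [FORCE]. ROWS is JSON, a list that holds one entry, the list of rows, each a list of 7 numbers: the shift along the world's x, y, z in units of 30 cm (1.0 is 30 cm), then the turn, a rotation vector about the world's x, y, z in units of 2 pi rad (1.0 is 2 pi rad), then the opening, from 0 (shut) to 1 (fully open). A call has 1 to 10 rows; each row shifts and turns the commanded pose from where the row before left it; what a row does not reach is not made up. A row lasts 1/8 s, in which the tool goes at most 62.5 mm and 10.7 degrees, less where a joint would pass 70% of its speed; a pose out of reach is approached as far as the arm can. A call with a number of a shift or a turn outside -1 to 1 is refused whole. A call with a gripper value outside its range is refused whole. The fingers move at their own pace and stop on an object; FORCE is the grip in N (left out, the last holds). Time passes only in rows, so rows that do not move let the fingers close. It gives the time, the measured TCP pose, the force, the opening and the grip force at its end, in the units of the state.
- get_state(): the state, without advancing time (a new reading comes with each control period).
- snapshot(name): name is "scene" or "top" or "wrist"; returns a dict with "img" (480x640x3 uint8, red, green, blue), "range_z" (480x640 float32, m along the optical axis (not along the pixel's ray), 0 where there is no reading), "mtx" (3x3 intrinsics, pixels), "D" ([k1, k2, p1, p2, k3] as OpenCV has them; the pictures are not rectified), "R" (3x3) and "t" (3): a world point X has camera coordinates R X + t; the wrist camera has in their place "T_tool_cam" (4x4, takes a point from camera to tool coordinates, whose origin is the TCP and whose axes are the flange's). Camera axes: x right, y down, z forward; pixel columns grow to the right and rows downward; lengths in m; the calibration is good to about 2 mm. A picture is of the moment at which its call begins: read the wrist's pose just before it.
- hand_in(): hands the job in; it is judged then, once.
The state is a dict: "t": time; "qpos": joint angles; "dq": joint speeds; "joint_torque": joint torques, N m; "tcp_pos": TCP position; "tcp_rot": TCP orientation; "ft_force": force on the tool from outside, world axes, zero at the start; "ft_torque": the same for the moment, N m; "finger_gap": finger opening in m; "finger_force": force on a finger pad.
Only numpy, scipy, OpenCV 4.12 (cv2) and the standard library are available. Lean on these libraries where they do the work, as an engineer would, in place of code of your own. Each camera call takes 0.05 s, during which the arm holds its last target. There are 200 camera calls.

## Working session

There is one attempt and no reset: what is moved stays moved. The work goes in short steps, Python scripts to look and compute and a shell command to move; the robot and the scene stay as the last step left them, time stands still between calls to the robot, and variables do not carry over. Pictures are saved under pics/ and viewed, at most 10 in all, crops included, and the job is handed in when it is done.

```bash
mkdir -p pics
cat > h.py <<'E'
import numpy as np, cv2
from station import get_state, snapshot
def take(name,fn):
    s=snapshot(name); cv2.imwrite(f'pics/{fn}.png',s['img'][:,:,::-1]); np.savez(f'{fn}.npz',**{k:v for k,v in s.items()}); return s
def rays(s,uv):
    return cv2.undistortPoints(np.array(uv,float).reshape(-1,1,2),s['mtx'],s['D']).reshape(-1,2)
def onplane(s,uv,z):
    "world points at height z"
    r=rays(s,uv); d=np.c_[r,np.ones(len(r))]@s['R']; c=-s['R'].T@s['t']
    return c+d*((z-c[2])/d[:,2])[:,None]
def bydepth(s,uv):
    r=rays(s,uv); z=np.array([s['range_z'][int(v),int(u)] for u,v in uv])
    return (np.c_[r,np.ones(len(r))]*z[:,None]-s['t'])@s['R']
E
python3 - <<'E'
from h import *
s=take('top','top1'); take('scene','scene1'); print(s['mtx'],s['t'],s['R'],get_state())
E
```

```text
[[485.51782157   0.         316.85164465]
 [  0.         485.51782157 242.2964605 ]
 [  0.           0.           1.        ]] [-0.02648651  0.54536345  1.15419805] [[ 0.06652647 -0.99778297  0.00183636]
 [-0.97329827 -0.06529898 -0.22006027]
 [ 0.2196923   0.01285251 -0.97548455]] {'t': 0.1, 'qpos': array([ 7.09329513e+01,  7.23876443e+00, -2.32072609e+00,  8.05240512e+01,
       -2.85675297e-03,  8.99991252e+01]), 'dq': array([-0.06742112, -0.09346091,  0.19748147, -0.10138765,  0.08365244,
        0.08457276]), 'joint_torque': array([ 5.44139893e-04, -4.36907566e+01,  3.53606343e+01,  1.36150693e-02,
        1.20563527e-04,  1.39064994e-06]), 'tcp_pos': array([0.17139699, 0.49584202, 0.23059678]), 'tcp_rot': array([-1.79916458e+02,  2.85547433e-03,  1.60933830e+02]), 'ft_force': array([-0.34652285,  0.51495032, -0.06454069]), 'ft_torque': array([0.02794658, 0.00260124, 0.03880618]), 'finger_force': 0.0, 'finger_gap': 0.08549844264718778}
```

View pics/top1.png

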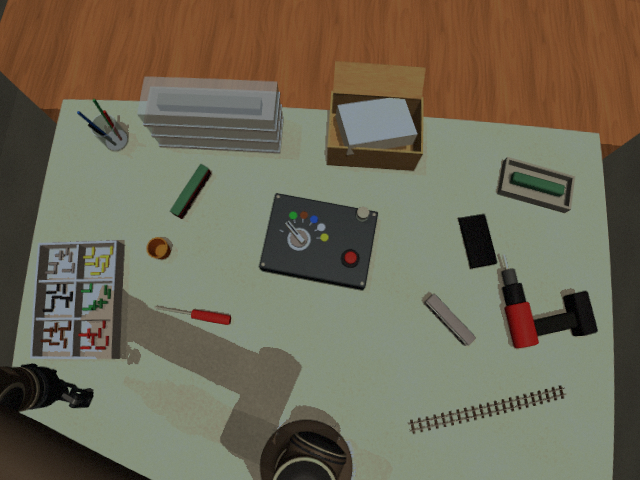

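View pics/scene1.png

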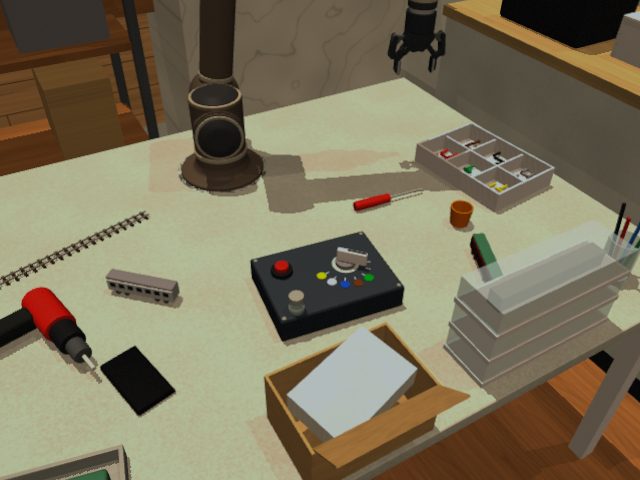

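The top view shows the box centred near (319,241) and the hub near (299,238). The discs run clockwise: green (293,215), brown, blue, white and yellow (324,238). The red button is at (350,258), the jar at (363,213). I'll zoom in and measure.

Run:
```python
from h import *
s=np.load('top1.npz'); im=s['img']
c=cv2.resize(im[185:295,250:390],None,fx=5.6,fy=5.4,interpolation=cv2.INTER_CUBIC); cv2.imwrite('pics/crop1.png',c[:,:,::-1])
hsv=cv2.cvtColor(im,cv2.COLOR_RGB2HSV).astype(int); H,S,V=hsv[...,0],hsv[...,1],hsv[...,2]
def cen(m,roi):
    u0,u1,v0,v1=roi; y,x=np.nonzero(m[v0:v1,u0:u1]); return (x.mean()+u0,y.mean()+v0,len(x))
z={}
for n,m,roi,h in [('green',(H>45)&(H<75)&(S>130),(280,335,205,250),.057),('blue',(H>105)&(H<130)&(S>130),(280,335,205,250),.057),
 ('yellow',(H>22)&(H<35)&(S>130),(280,335,205,250),.057),('red',((H<6)|(H>174))&(S>150)&(V>80),(335,370,240,275),.067)]:
    u,v,k=cen(m,roi); z[n]=onplane(s,[(u,v)],h)[0]; print(n,round(u,1),round(v,1),k,z[n],bydepth(s,[(u,v)])[0])
```

```text
green 292.6 214.9 51 [0.61388904 0.07621418 0.057     ] [0.61353714 0.07612816 0.05824936]
blue 313.6 218.8 51 [0.6071745  0.02224645 0.057     ] [0.60769943 0.02229107 0.0550982 ]
yellow 323.9 236.9 46 [ 0.56176202 -0.00685219  0.057     ] [ 0.56146688 -0.00685094  0.05824102]
red 350.1 257.1 109 [ 0.51266781 -0.07472068  0.067     ] [ 0.51078455 -0.07416402  0.07650172]
```

View pics/crop1.png

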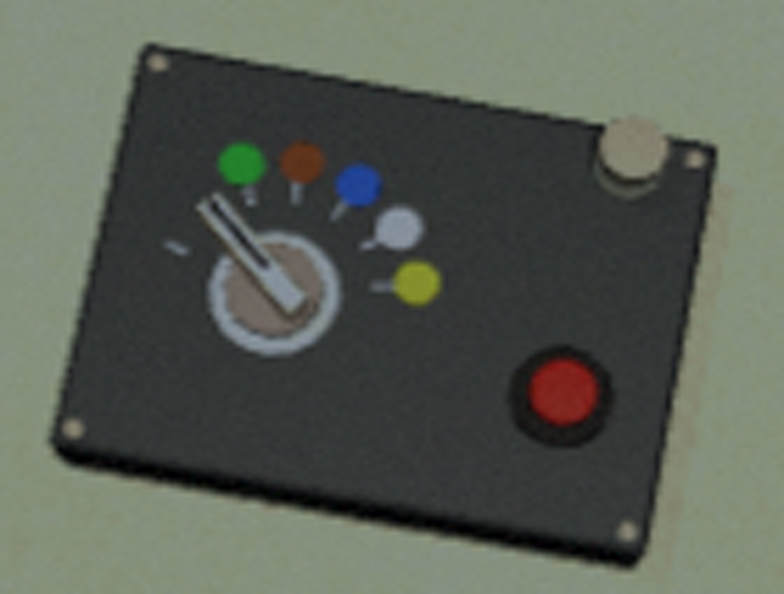

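The lever is at the second stop and green is the third, so this takes exactly one click. The measured chords check out: green to blue 54 mm and green to yellow 98 mm, as they should be. That puts the axis at (0.553, 0.056) and the box yaw at about -7°. I'll approach high with the fingers shut.

```bash
python3 -m handwheel '[[[0.127,-0.133,0,0,0,-0.0255,0],[0.127,-0.133,0,0,0,-0.0255,0],[0.127,-0.133,0,0,0,-0.0255,0],[0.127,-0.133,0,0,0,-0.0255,0],[0.127,-0.133,0,0,0,-0.0255,0],[0.127,-0.133,0,0,0,0,0],[0.127,-0.133,0,0,0,0,0],[0.127,-0.133,0,0,0,0,0],[0.127,-0.133,0,0,0,0,0],[0.127,-0.133,0,0,0,0,0]]]'
python3 -m handwheel '[[[0,0,0,0,0,0,0],[0,0,0,0,0,0,0],[0,0,0,0,0,0,0]]]'
python3 - <<'E'
from h import *
from scipy.spatial.transform import Rotation as Ro
st=get_state(); s=snapshot('wrist')
T=np.eye(4);T[:3,:3]=Ro.from_euler('xyz',st['tcp_rot'],degrees=True).as_matrix();T[:3,3]=st['tcp_pos']
M=np.linalg.inv(T@s['T_tool_cam']); s=dict(s); s['R']=M[:3,:3]; s['t']=M[:3,3]
np.savez('w1.npz',**s); cv2.imwrite('pics/w1.png',s['img'][:,:,::-1])
print(st['tcp_pos'],st['tcp_rot'],st['qpos'],st['finger_gap'],s['T_tool_cam'])
E
```

```text
t: 1.35
tcp_pos: [0.5534, 0.0956, 0.2309]
tcp_rot: [-180.0, -0.0, 115.0]
ft_force: [0.4, 0.5, 0.1]
finger_gap: 0.0002
finger_force: 0.0
t: 1.72
tcp_pos: [0.5518, 0.098, 0.2314]
tcp_rot: [-180.0, -0.0, 115.1]
ft_force: [0.2, 0.7, 0.5]
finger_gap: 0.0003
finger_force: 0.0
[0.55176435 0.09801768 0.23136567] [-1.79988074e+02 -1.19571182e-02  1.15110394e+02] [1.00687163e+01 1.11017771e+01 2.35159030e+00 8.12644338e+01
 8.45236915e-03 7.49583199e+01] 0.0002695031640038907 [[ 2.58315684e-04 -9.47015847e-01 -3.21186734e-01  8.14367683e-02]
 [ 9.99999953e-01  1.91929485e-04  2.38351713e-04 -1.10690118e-03]
 [-1.64077645e-04 -3.21186781e-01  9.47015853e-01 -1.43225981e-01]
 [ 0.00000000e+00  0.00000000e+00  0.00000000e+00  1.00000000e+00]]
```

View pics/w1.png

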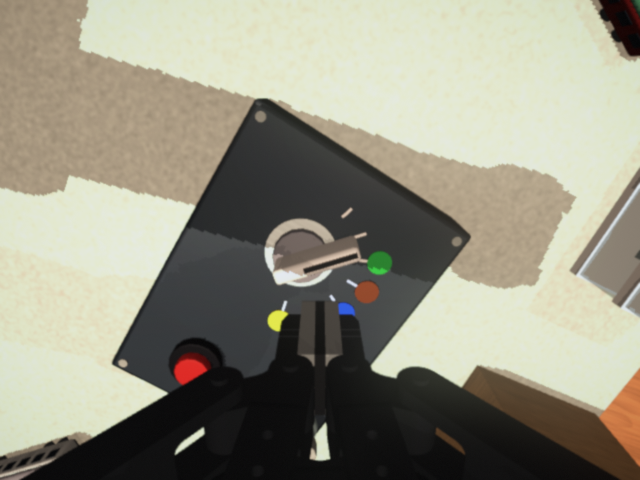

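The wrist view confirms the layout. The lever tip is near (360,245) on the second tick, with green at (379,263) next to it. The shut fingertips are about 40 px wide at (320,305). A quick cross-check follows.

Run:
```python
from h import *
s=np.load('w1.npz'); print(s['mtx'][0,0])
print(onplane(s,[(379,263),(278,321)],.057), onplane(s,[(358,238),(359,258),(357,248)],.095))
print('red',bydepth(s,[(190,371)]))
# finger surface in tool frame
T=s['T_tool_cam']
for v in (303,310,318,326,340,355):
    us=np.arange(270,370,1); r=rays(s,[(u,v) for u in us]); z=s['range_z'][v,270:370]
    P=(np.c_[r,np.ones(100)]*z[:,None])@T[:3,:3].T+T[:3,3]; k=(z>0)&(z<.2)
    if k.any(): print(v,us[k].min(),us[k].max(),P[k].min(0).round(4),P[k].max(0).round(4))
```

```text
423.76681291960125
[[ 0.61504924  0.07391937  0.057     ]
 [ 0.56209469 -0.0097373   0.057     ]] [[0.58117109 0.09601812 0.095     ]
 [0.58857751 0.08293418 0.095     ]
 [0.58388725 0.08908126 0.095     ]]
red [[ 0.511118   -0.07399544  0.0771105 ]]
303 302 337 [ 0.0094 -0.0073 -0.0085] [ 0.0109  0.0052 -0.0056]
310 301 338 [ 0.0091 -0.0075 -0.013 ] [ 0.0105  0.0053 -0.0103]
318 284 355 [ 0.0046 -0.0137 -0.0186] [ 0.0106  0.0115 -0.0081]
326 280 359 [ 0.0054 -0.0146 -0.024 ] [ 0.0107  0.0125 -0.0149]
340 278 361 [ 0.0051 -0.0145 -0.0322] [ 0.0108  0.0123 -0.0232]
355 275 364 [ 0.0052 -0.0146 -0.0406] [ 0.0112  0.0124 -0.0318]
```

Both cameras agree within 3 mm. Next I'll go down beside the lever on its counter-clockwise side.

```bash
python3 -m handwheel '[[[0.03,0.01,-0.1,0,0,0,0],[0,0,-0.13,0,0,0,0],[0,0,-0.13,0,0,0,0],[0,0,-0.1,0,0,0,0],[0,0,-0.06,0,0,0,0],[0,0,0,0,0,0,0],[0,0,0,0,0,0,0]]]'
```

```text
t: 2.65
tcp_pos: [0.5618, 0.1008, 0.0764]
tcp_rot: [179.9, 0.0, 115.1]
ft_force: [-0.8, 0.7, -0.1]
finger_gap: -0.0001
finger_force: 0.0
```

```bash
python3 -m handwheel '[[[0.004,-0.006,-0.008,0,0,0,0],[0.004,-0.006,0,0,0,0,0],[0.004,-0.006,0,0,0,0,0],[0.004,-0.006,0,0,0,0,0]]]'
for i in 1; do python3 -m handwheel '[[[0.004,-0.005,0,0,0,0,0],[0.004,-0.005,0,0,0,0,0]]]'; done
python3 -m handwheel '[[[0.004,-0.005,0,0,0,0,0],[0.004,-0.005,0,0,0,0,0]]]'
```

```text
t: 3.15
tcp_pos: [0.5665, 0.0928, 0.073]
tcp_rot: [180.0, -0.0, 115.0]
ft_force: [-0.8, 0.7, -0.7]
finger_gap: 0.0003
finger_force: 0.6
t: 3.4
tcp_pos: [0.5689, 0.0905, 0.073]
tcp_rot: [180.0, -0.1, 115.1]
ft_force: [0.4, 3.6, 1.2]
finger_gap: 0.0001
finger_force: 1.3
t: 3.65
tcp_pos: [0.5712, 0.0866, 0.0729]
tcp_rot: [-180.0, 0.0, 115.0]
ft_force: [1.0, 0.1, 0.3]
finger_gap: -0.0002
finger_force: 0.3
```

The force rose to about 3.6 N and then fell, so it may have clicked. I'll look.

```bash
cat >> h.py <<'E'
def wrist(fn):
    from scipy.spatial.transform import Rotation as Ro
    st=get_state(); s=dict(snapshot('wrist'))
    T=np.eye(4);T[:3,:3]=Ro.from_euler('xyz',st['tcp_rot'],degrees=True).as_matrix();T[:3,3]=st['tcp_pos']
    M=np.linalg.inv(T@s['T_tool_cam']); s['R']=M[:3,:3]; s['t']=M[:3,3]
    np.savez(fn+'.npz',**s); cv2.imwrite(f'pics/{fn}.png',s['img'][:,:,::-1]); return s
E
python3 -c "
from h import *
wrist('w2'); t=snapshot('top')['img']
a=cv2.imread('pics/w2.png'); b=cv2.resize(t[185:295,250:390,::-1],(611,480),interpolation=cv2.INTER_CUBIC)
cv2.imwrite('pics/c2.png',cv2.resize(np.hstack([a,b]),(800,307)))"
```

```text
(no output)
```

View pics/c2.png

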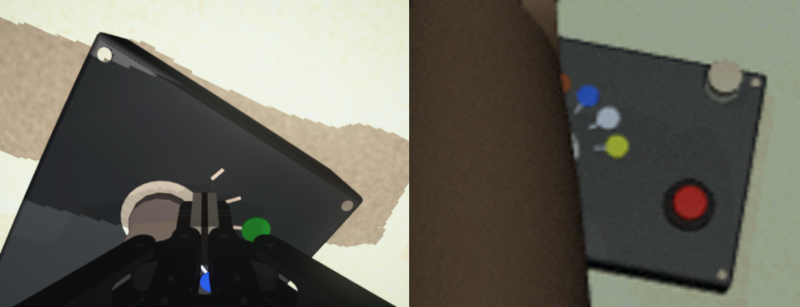

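The second tick is clear, and the lever is hidden behind the fingers. I'll back off, rise and check.

```bash
python3 -m handwheel '[[[-0.02,0.03,0,0,0,0,0],[-0.02,0.03,0,0,0,0,0],[0,0,0.1,0,0,0,0],[0,0,0.13,0,0,0,0],[0,0,0.13,0,0,0,0],[0,0,0,0,0,0,0],[0,0,0,0,0,0,0]]]'
python3 -c "
from h import *
wrist('w3')"
```

```text
t: 4.62
tcp_pos: [0.5586, 0.1054, 0.1805]
tcp_rot: [-180.0, -0.0, 115.1]
ft_force: [0.3, -0.6, 0.6]
finger_gap: 0.0
finger_force: 0.0
```

View pics/w3.png

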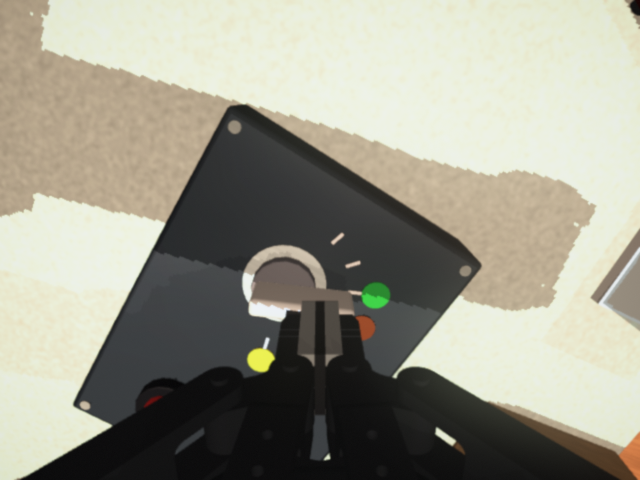

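The w3 view shows the lever on the third tick, its end at about (355,298) beside the green disc at (376,296). I'll move above the button at height and verify the lever angle from the top camera before pressing.

```bash
python3 -m handwheel '[[[-0.039,-0.15,0,0,0,0,0],[-0.039,-0.15,0,0,0,0,0],[-0.039,-0.15,0,0,0,0,0],[-0.039,-0.15,0,0,0,0,0],[0,0,0,0,0,0,0],[0,0,0,0,0,0,0]]]'
python3 -c "
from h import *
wrist('w4'); t=take('top','top4')['img']
a=cv2.imread('pics/w4.png'); b=cv2.resize(t[185:295,250:390,::-1],(611,480),interpolation=cv2.INTER_CUBIC)
cv2.imwrite('pics/c4.png',cv2.resize(np.hstack([a,b]),(800,307)))"
```

```text
t: 5.42
tcp_pos: [0.5118, -0.0748, 0.1799]
tcp_rot: [-179.9, -0.1, 115.0]
ft_force: [0.1, -0.0, 0.1]
finger_gap: 0.0001
finger_force: 0.0
```

View pics/c4.png

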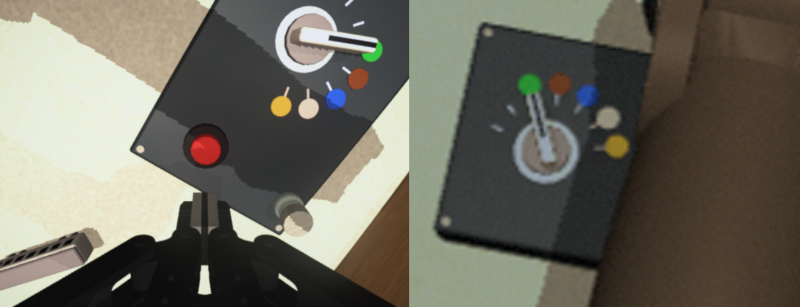

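The lever points at green in both views, and all five discs and the jar are in place. Now the button press.

```bash
python3 -m handwheel '[[[0,0,-0.1,0,0,0,0],[0,0,-0.12,0,0,0,0],[0,0,-0.09,0,0,0,0],[0,0,-0.015,0,0,0,0],[0,0,0,0,0,0,0]]]'
python3 -m handwheel '[[[0,0,-0.008,0,0,0,0],[0,0,-0.008,0,0,0,0],[0,0,-0.008,0,0,0,0],[0,0,0,0,0,0,0]]]'
```

```text
t: 6.15
tcp_pos: [0.5126, -0.0744, 0.0838]
tcp_rot: [180.0, -0.0, 115.1]
ft_force: [-0.3, -0.1, 0.9]
finger_gap: -0.0001
finger_force: 0.0
t: 6.65
tcp_pos: [0.5126, -0.0751, 0.0765]
tcp_rot: [180.0, 0.0, 115.0]
ft_force: [0.1, 0.1, 2.0]
finger_gap: -0.0
finger_force: 0.8
```

```bash
python3 -m handwheel '[[[0,0,-0.007,0,0,0,0],[0,0,-0.007,0,0,0,0],[0,0,0,0,0,0,0]]]'; python3 -m handwheel '[[[0,0,-0.004,0,0,0,0],[0,0,0,0,0,0,0]]]'
```

```text
t: 7.02
tcp_pos: [0.5126, -0.0751, 0.0722]
tcp_rot: [180.0, 0.0, 115.0]
ft_force: [1.3, 0.8, 5.3]
finger_gap: -0.0002
finger_force: 2.1
t: 7.28
tcp_pos: [0.5126, -0.0751, 0.0711]
tcp_rot: [180.0, 0.0, 115.0]
ft_force: [1.1, -0.5, 3.8]
finger_gap: 0.0001
finger_force: 2.4
```

Not bottomed yet, so I'll go on in small steps until the force climbs past 5 N.

```bash
python3 -m handwheel '[[[0,0,-0.004,0,0,0,0],[0,0,0,0,0,0,0]]]'; python3 -m handwheel '[[[0,0,-0.004,0,0,0,0],[0,0,0,0,0,0,0]]]'
```

```text
t: 7.52
tcp_pos: [0.5127, -0.0751, 0.0709]
tcp_rot: [179.9, 0.1, 115.0]
ft_force: [-1.8, 0.2, 12.0]
finger_gap: 0.0001
finger_force: 6.3
t: 7.78
tcp_pos: [0.5127, -0.0751, 0.0707]
tcp_rot: [179.9, 0.1, 115.0]
ft_force: [-5.5, 1.6, 20.1]
finger_gap: -0.0004
finger_force: 10.1
```

The button bottomed at z = 0.0707 with 20 N. I'll release straight up, clear the area and check.

```bash
python3 -m handwheel '[[[0,0,0.02,0,0,0,0],[0,0,0.05,0,0,0,0],[0,0,0.12,0,0,0,0],[0,0,0.15,0,0,0,0],[0,0,0.1,0,0,0,0],[0,0,0,0,0,0,0],[0,0,0,0,0,0,0],[0,0,0,0,0,0,0]]]'
python3 -c "
from h import *
s=wrist('w5'); im=s['img']; h=cv2.cvtColor(im,cv2.COLOR_RGB2HSV); m=((h[...,0]<5)|(h[...,0]>175))&(h[...,1]>170); m[:,420:]=0; m[:150]=0
y,x=np.nonzero(m); c=(np.median(x),np.median(y)); print(c,len(x),bydepth(s,[c]))
t=take('top','top5')['img']
b=cv2.resize(t[185:295,250:390,::-1],(611,480),interpolation=cv2.INTER_CUBIC)
cv2.imwrite('pics/c5.png',cv2.resize(np.hstack([im[:,:,::-1],b]),(800,307)))"
```

```text
t: 8.78
tcp_pos: [0.5115, -0.0749, 0.199]
tcp_rot: [-179.9, -0.1, 115.0]
ft_force: [-0.0, -0.5, -0.6]
finger_gap: -0.0003
finger_force: 0.0
(np.float64(322.0), np.float64(224.0)) 1608 [[ 0.51161169 -0.074409    0.07684348]]
```

View pics/c5.png

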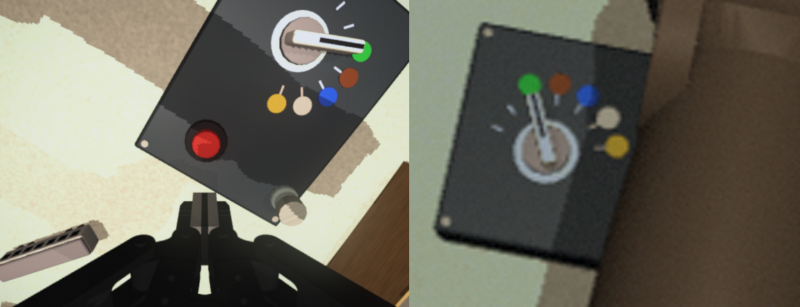

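The lever is still on green, the button is back up (top at 0.077 m), the jar is in place and the arm is clear.

```bash
python3 -c "
from station import hand_in; print(hand_in())"
```

```text
the job is handed in; nothing more can be done
None
```

Job handed in: the lever went one click clockwise and points at green, the red button was pressed fully down and came back up, nothing was gripped, and the jar stayed put; I did not re-check the other bench items, though the arm only came down at the lever and the button.

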